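Rock the tube rack on its rest to the slant mark and hold it

ROBOT

A 7-joint arm with a two-finger parallel gripper is mounted at the origin on the work surface. World frame = base frame: x ahead of the robot, y to its left, z up, the work surface at z = 0. Lengths are in m, angles in degrees, forces in N, time in s.
With the tool pointing down it reaches from about 0.4 to 0.925 m from the base axis. Payload 5.6 kg.
Tool frame: the origin (TCP) lies at the very end of the fingers, on their centre line; the grasp point (between the pads) lies behind it (manip.grip_point_offset is the y of the grasp point in the tool frame, in m); y points along the fingers, z is the direction in which the jaws open and shut, and the axes are right-handed (so a half turn about y gives the same grasp; the last joint's range is limited). The gripper opens to 85 mm and grips with 20 to 120 N. Pads are 22 mm wide; open, the fingers measure 114 mm over their backs; the gripper's body (76 mm by 85 mm) begins 54 mm behind the grasp point. The pads swing forward as they close: fully open they stand 13 mm farther back than shut.
Start: joints at [63.369, 26.786, -0.665, 91.828, 0.344, 61.387, -3.226], TCP at [0.266, -0.593, 0.231] pointing down, gripper open.
Joint ranges: [-144.91, 144.91], [-17.63, 115.5], [-89.93, 88.59], [15.96, 139.68], [-74.01, 254.01], [8.47, 105.57], [-167.45, 167.45]. Speed limits (degrees/s): [147.25, 147.25, 180, 180, 180, 180, 180].

INTERFACE

Orientations are given as a 3x3 rotation matrix whose columns are the frame's x, y, z axes.
In Python, from cell import manip, optics gives the robot as it stands. The module is installed in compiled form; this text tells all that it offers.
- The arm moves only by the shell command python3 -m crank 'ROWS' [OPENING] [FORCE]. ROWS is JSON, a list of rows, each an object of numbers: "tx", "ty", "tz": the shift along the tool's x, y, z in m; "wx", "wy", "wz": the turn, a rotation vector about the tool's x, y, z in rad. A call has 1 to 5 rows; each row shifts and turns the pose as measured when the row begins, along the tool's axes as they then stand; what a row does not reach is not made up. A row lasts 1/12 s, in which the tool goes at most 41.7 mm and 7.16 degrees, less where a joint would pass 70% of its speed; a pose out of reach is approached as far as the arm can. A call with a gripper value outside its range is refused whole. OPENING is the gripper's target within -1 to 1 (shut at 1, half-way at 0, fully open at -1), set as the call begins (- or left out, the last holds). The fingers move at their own pace and stop on an object; FORCE is the grip in N (left out, the last holds). Time passes only in rows, so rows that do not move let the fingers close. It gives the time, the measured TCP pose, the force and the opening at its end, in the units of the state.
- manip.observe(): the state, without advancing time (a new reading comes with each control period).
- optics.get_image(name): name is "scene" or "top" or "wrist"; returns a dict with "color" (480x640x3 uint8, red, green, blue), "depth" (480x640 float32, m along the optical axis (not along the pixel's ray), 0 where there is no reading), "mtx" (3x3 intrinsics, pixels), "rvec" (rotation vector, rad) and "tvec" (3), from world to camera coordinates, as OpenCV has them. Camera axes: x right, y down, z forward; pixel columns grow to the right and rows downward; lengths in m; the calibration is good to about 2 mm. A picture is of the moment at which its call begins.
- manip.sign_off(): hands the job in, once; it reports no verdict.
Trained networks look in the newest picture that a camera, given by its name, has taken for a name from the list of things; names that differ only in an ending like _2 or _b are one class to them, and where a whole thing is asked for, a point or a joint stands for the part that bears it (a point fixed in the world has none). Each returns a list of dicts, best first, with "confidence" (0 to 1); they miss things now and then, are a little off and sometimes report something else, mostly with a low value. They report only what shows in the picture. A call takes as long as a camera call. They do not tell look-alikes from the thing itself.
- optics.recognise(camera, target): "position" ([x, y, z] in m, in world coordinates, good to about 4 mm: the middle of the surface that is visible of it).
- optics.regions_of(camera, target): "region" (480x640 bool, what is visible of it).
- optics.tip_of(camera, target): "position" ([x, y, z] in m, in world coordinates, good to about 4 mm: a listed point, or the origin of a listed thing).
The state is a dict: "time_s": time; "joint_pos": joint angles; "qvel": joint speeds; "joint_efforts": joint torques, N m; "tcp_pos": TCP position; "tcp_rot": TCP orientation; "wrist_force": force on the tool from outside, world axes, zero at the start; "ft_torque": the same for the moment, N m; "width": opening from 0.0 (shut) to 1.0 (fully open).
Only numpy, scipy, OpenCV 4.12 (cv2) and the standard library are available. Lean on these libraries where they do the work, as an engineer would, in place of code of your own. Each camera call takes 0.05 s, during which the arm holds its last target.

TASK

Take the tube rack that has the pointer gauge by its top bar, lift it off the table, and set its middle level and crosswise on the hump of the wooden rest. Then, keeping it on the hump, gently rock it, lowering the end towards which the gauge's index tab is set, until the swinging pointer settles on the tab, and finish with the program still holding the rack there so that the tubes can be inspected at that slant; do not let go. Leave the sanitiser bottle, the plain rack and the swab box alone.

Things in the scene. Friction and masses are not known exactly. Their poses are not given: they have to be found in the camera images.
- rack: White tube rack with twelve orange-capped tubes fixed in it, 50 (x) by 160 (y) mm, caps to 122 mm high, 0.36 to 0.54 kg. End plates carry a top bar: 14 mm thick (x), 158 mm long (y), 161 to 183 mm above the underside. Origin: centre of the flat underside; y along its length, z up, x out of the face of the pointer gauge on its side, which at the start faces away from the robot.
- grip_bar (a point): Centre of the rack's top bar, 172 mm above the rack's underside; the place to grip, fingers closing along the rack's x.
- pointer (a joint): Angle (rad) of the gauge's slim dark pointer, a free, damped pendulum that hangs plumb: 0 when the rack is level, positive when the tip swings to the rack's +y end, that is when the +y end is lowered; equals the slant once settled (about a second). Limits -0.65 to 0.65.
- index (a joint): Angle (rad) at which the gauge's black index tab is set, same zero and sense as pointer; stiff, stays as set, 0.20 to 0.44 (always towards the rack's +y end). The pointer is on the mark when both angles agree. Tab 11 mm wide, 10 mm tall, standing 12 mm out, just outside the circle of the pointer's tip.
- pointer_tip (a point): Tip of the pointer, 80 mm from its pivot, bent outward by 10 mm; the pivot is on the gauge's face, 114 mm above the rack's underside, midway along its length. The white gauge plate is 116 mm wide, its face 28 mm from the rack's mid-plane.
- mark (a point): The point of the pointer tip's circle, 80 mm from the pivot, in front of the middle of the index tab.
- rest: Rest made of light timber, fixed to the table: an uneven block 100 mm (x) by 70 mm (y), 26 mm high (30 mm along its -y edge), with one rounded hump along x over its middle. Origin: centre of the underside; x along the hump.
- hump (a point): Middle of the hump's crown, 48 mm above the table. The crown is part of a cylinder of 15 mm radius along the rest's x, so a rack turned about that cylinder's axis (15 mm below this point) stays in touch. Crosswise means that the rack's x lies along the hump; the rack's middle is the centre of its underside.
- sanitiser: Bystander: white pump bottle, 64 mm across, 196 mm high; origin under its centre.
- plain_rack: Bystander: lower white tube rack without bar or gauge, 120 by 60 mm, 90 mm high; origin under its centre.
- swab_box: Bystander: flat cardboard box, 80 by 120 mm, 35 mm high; origin under its centre.
- low_end (a point): Middle of the underside's lower edge at the rack's +y end, 80 mm from the rack's origin; the end that is lowered, and must stay off the table while on the hump.
Things that resemble listed ones, but are neither listed nor needed, are in the scene too. What is shaped like the rack but yellow is not meant. What is shaped like the rest but turquoise is not meant.

How it is judged (in metres and radians):
On the way, in this order (a step that is already met when the one before it is completed fails the run):
1. the rack is lifted off the table in the fingers (height (world z) of rack above 0.02 m and height (world z) of low_end above 0.01 m and contact force between the fingers and rack above 1 N), for 0.2 s.
2. the rack stands level with its middle on the hump, the pointer not yet at the tab (contact force between rack and rest above 0.5 N and angle between rack's own z axis and vertical below 0.1 rad and distance between hump and rack below 0.022 m and distance between pointer_tip and mark above 0.0075 m), for 0.1 s.
At the end, for the whole second after the job is handed in: Through the last second: fingers hold the rack; pointer tip within 5.5 mm of the middle of the index tab; rack touches the hump with 0.3 to 35 N and its low end is over 4 mm off the table; middle of its underside within 22 mm of the hump's middle; crosswise within 15 degrees (distance between pointer_tip and mark below 0.0055 m and contact force between rack and rest between 0.3 and 35 N and contact force between the fingers and rack above 2 N and height (world z) of low_end above 0.004 m and distance between hump and rack below 0.022 m and angle between the x axis of rack and the x axis of rest, either way round below 0.26 rad); the arm keeps its last pose, push and grip.
It fails at once if the rack is slammed or pressed hard on the rest (contact force between rack and rest above 45 N).
It fails at once if a bystander is disturbed (distance of any of sanitiser, plain_rack, swab_box from where it was at the start of the episode above 0.02 m).
It also fails if it takes over 51 s, if anything falls off the work surface, if the arm or the gripper's body presses on something with over 40 N, if the wrist force passes 120 N, or if a joint passes its speed limit or range.

## Working session

There is one attempt and no reset: what is moved stays moved. The work goes in short steps, Python scripts to look and compute and a shell command to move; the robot and the scene stay as the last step left them, time stands still between calls to the robot, and variables do not carry over. Pictures are saved under pics/ and viewed, and the job is handed in when it is done.

```bash
mkdir -p pics; ls; python3 - <<'E'
from cell import manip, optics
import cv2,numpy as np
s=manip.observe()
for k,v in s.items(): print(k,np.round(v,4).tolist())
print(manip.grip_point_offset)
for n in ["scene","top"]:
    im=optics.get_image(n); cv2.imwrite(f"pics/{n}0.png",im["color"][:,:,::-1])
    for t in ["rack","rest","grip_bar","hump","sanitiser","plain_rack","swab_box"]:
        f=optics.tip_of(n,t); print(n,t,[(np.round(a["position"],3).tolist(),round(a["confidence"],2)) for a in f])
print(manip.observe()["time_s"])
E
```

```text
pics
time_s 0.0
joint_pos [63.3694, 26.8371, -0.6636, 91.8821, 0.3448, 61.3851, -3.2247]
qvel [-0.0172, -0.0289, -0.118, 0.0567, -0.0342, -0.0509, 0.0333]
joint_efforts [0.0002, -53.2382, 0.0213, -25.1309, 0.0114, 0.0076, -0.0001]
tcp_pos [0.2658, -0.5926, 0.2303]
tcp_rot [[-0.9124, -0.0009, 0.4093], [-0.4093, 0.0016, -0.9124], [0.0001, -1.0, -0.0018]]
wrist_force [0.3441, 0.0496, -0.6991]
ft_torque [0.0237, -0.0238, -0.0305]
width 1.0016
-0.0187
scene rack [([0.498, -0.134, -0.001], 0.74), ([0.652, -0.247, 0.002], 0.55), ([0.482, -0.055, 0.002], 0.4)]
scene rest [([0.499, 0.146, 0.004], 0.84), ([0.636, 0.226, 0.004], 0.76)]
scene grip_bar [([0.5, -0.132, 0.173], 0.64), ([0.658, -0.242, 0.169], 0.64)]
scene hump [([0.635, 0.231, 0.049], 0.97), ([0.499, 0.139, 0.05], 0.65)]
scene sanitiser [([0.516, 0.452, -0.002], 0.72)]
scene plain_rack [([0.493, -0.445, 0.003], 0.73)]
scene swab_box [([0.704, -0.049, 0.002], 0.8)]
top rack [([0.653, -0.248, -0.001], 0.87), ([0.498, -0.136, 0.0], 0.77)]
top rest [([0.5, 0.145, 0.004], 0.95), ([0.634, 0.232, -0.002], 0.68)]
top grip_bar [([0.494, -0.133, 0.17], 0.96), ([0.656, -0.244, 0.171], 0.96)]
top hump [([0.499, 0.142, 0.05], 0.71)]
top sanitiser [([0.512, 0.458, -0.001], 0.67)]
top plain_rack [([0.49, -0.447, -0.003], 0.74)]
top swab_box [([0.703, -0.049, -0.002], 0.59)]
0.8
```

View pics/scene0.png

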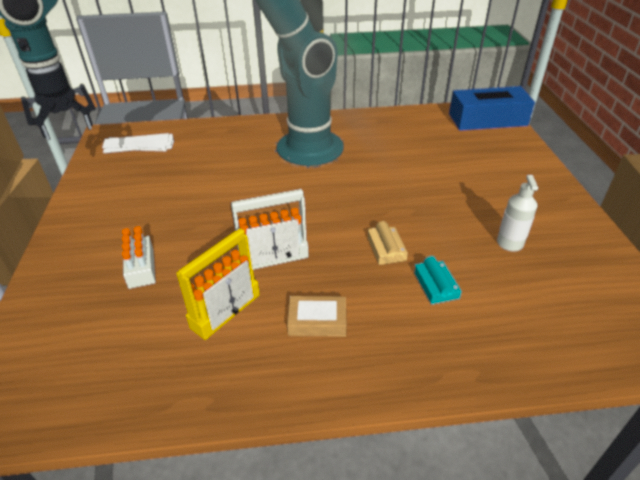

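View pics/top0.png

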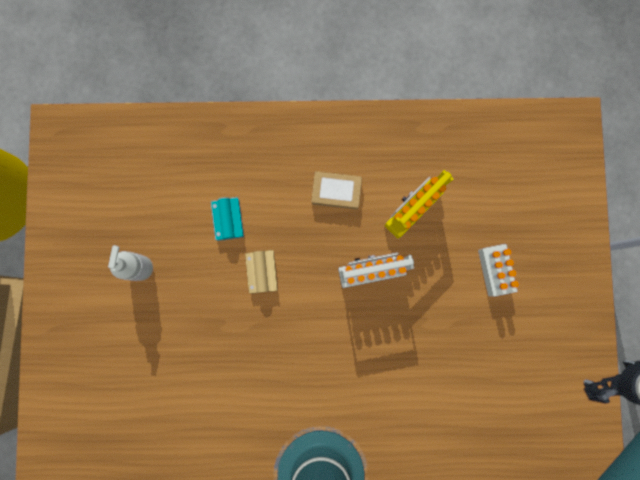

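Candidates for the rack: white at scene px (271,230) and yellow at (222,283, a decoy). Rest: timber at (386,243) and turquoise at (437,280, a decoy). I choose the white rack and the timber rest, then check them in a close crop and measure yaw from depth.

```bash
cat > h.py <<'E'
import numpy as np, cv2
from cell import manip, optics
def cloud(im):
    d=im["depth"];K=im["mtx"];R=cv2.Rodrigues(np.array(im["rvec"],float))[0];t=np.array(im["tvec"],float).ravel()
    v,u=np.mgrid[:480,:640]
    P=np.stack([(u-K[0,2])/K[0,0]*d,(v-K[1,2])/K[1,1]*d,d],-1)
    W=(P-t)@R
    W[d==0]=np.nan
    return W
def proj(im,p):
    q,_=cv2.projectPoints(np.array(p,float).reshape(-1,3),np.array(im["rvec"],float),np.array(im["tvec"],float),np.array(im["mtx"],float),None)
    return q.reshape(-1,2)
E
python3 - <<'E'
from h import *
ims={n:optics.get_image(n) for n in["scene","top"]}
for n,im in ims.items():
    W=cloud(im)
    def sel(c,r,z0,z1):
        m=(np.hypot(W[...,0]-c[0],W[...,1]-c[1])<r)&(W[...,2]>z0)&(W[...,2]<z1); return W[m]
    for nm,c,r,z0,z1 in [("bar",(.497,-.135),.095,.165,.2),("hump",(.5,.143),.07,.038,.06),("block",(.5,.143),.07,.018,.06)]:
        p=sel(c,r,z0,z1); 
        if len(p)<5: print(n,nm,len(p)); continue
        (cx,cy),(w,h),a=cv2.minAreaRect(p[:,:2].astype(np.float32)*1000)
        e=np.linalg.eigh(np.cov(p[:,:2].T))[1][:,1]
        print(n,nm,len(p),"rect",round(cx,1),round(cy,1),round(w,1),round(h,1),round(a,1),"med",p.mean(0).round(4),"ax",np.degrees(np.arctan2(e[1],e[0])).round(1),"zmax",p[:,2].max().round(4))
im=ims["scene"]["color"][:,:,::-1]
cv2.imwrite("pics/crop1.png",np.hstack([cv2.resize(im[180:280,220:320],(400,400),interpolation=2),cv2.resize(im[200:300,350:450],(400,400),interpolation=2)]))
im=ims["top"]["color"][:,:,::-1]
cv2.imwrite("pics/crop2.png",np.hstack([cv2.resize(im[230:310,335:415],(400,400),interpolation=2),cv2.resize(im[230:310,220:300],(400,400),interpolation=2)]))
E
```

```text
scene bar 718 rect 499.4 -130.8 29.0 158.3 9.6 med [ 0.5017 -0.1317  0.1768] ax 100.5 zmax 0.1875
scene hump 349 rect 501.4 145.2 102.8 29.9 5.8 med [0.5051 0.1435 0.0453] ax -174.2 zmax 0.0527
scene block 961 rect 501.3 145.5 105.2 70.9 5.3 med [0.5096 0.1415 0.0344] ax -172.1 zmax 0.0527
top bar 499 rect 496.2 -133.8 29.4 158.0 10.5 med [ 0.4955 -0.1329  0.1816] ax 100.5 zmax 0.1898
top hump 451 rect 499.2 142.4 99.9 29.5 5.7 med [0.4989 0.1423 0.0457] ax -174.9 zmax 0.0559
top block 1142 rect 499.3 143.0 100.2 70.4 5.1 med [0.4992 0.1416 0.0354] ax -174.5 zmax 0.0559
```

```bash
ls pics
```

```text
crop1.png
crop2.png
scene0.png
top0.png
```

View pics/crop1.png

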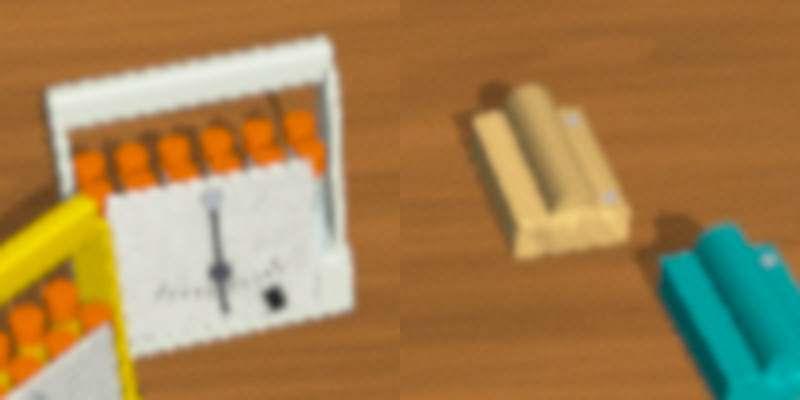

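View pics/crop2.png

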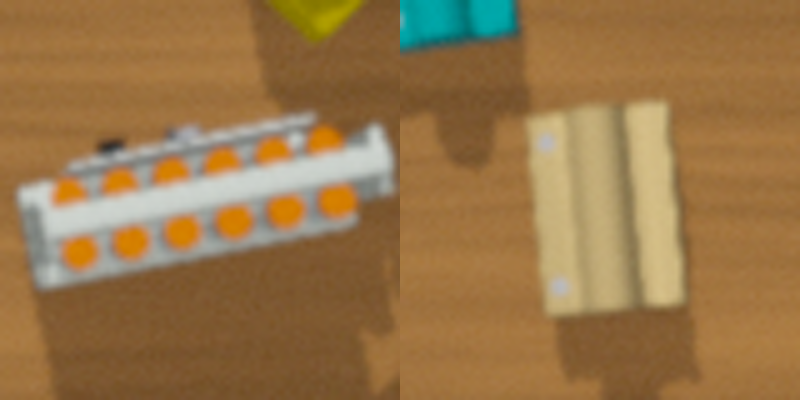

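The crop shows the white rack (crop left, tab at about scene px (289,254), on the +y side) and the timber rest with its hump. Bar centre is about (0.498,-0.133), rack yaw about 10.3°, hump about (0.4995,0.143), rest yaw about 5.5°. I'm moving over the rack now.

```bash
python3 -m crank '[{"tx":-0.031,"tz":-0.025},{"tx":-0.031,"tz":-0.025},{"tx":-0.031,"tz":-0.025},{"tx":-0.031,"tz":-0.025},{"tx":-0.031,"tz":-0.025}]' -1 60; python3 -m crank '[{"tx":-0.031,"tz":-0.025},{"tx":-0.031,"tz":-0.025},{"tx":-0.031,"tz":-0.025},{"tx":-0.031,"tz":-0.025},{"tx":-0.031,"tz":-0.025}]'
```

```text
invalid input
invalid input
```

```bash
python3 - <<'E'
from h import *
# index angle from first scene picture
im=optics.get_image("scene")
R=cv2.Rodrigues(np.array(im["rvec"],float))[0];t=np.array(im["tvec"],float).ravel();C=-R.T@t
yaw=np.radians(10.3);X=np.array([np.cos(yaw),np.sin(yaw),0]);Y=np.array([-np.sin(yaw),np.cos(yaw),0])
o=np.array([.498,-.133,0])
r0,c0=235,250
g=im["color"].astype(int)
cv2.imwrite("pics/crop3.png",cv2.resize(im["color"][205:275,230:310,::-1],(800,700),interpolation=cv2.INTER_CUBIC)[:600])
for off in (.028,.034,.040):
  for uv in [(289,254.5)]:
    d=R.T@np.linalg.inv(im["mtx"])@np.array([*uv,1]);k=((o+off*X-C)@X)/(d@X);P=C+k*d-o
    y,z=P@Y,P[2]-.114
    print(off,y.round(4),z.round(4),np.arctan2(y,-z).round(3),np.hypot(y,z).round(4))
E
```

```text
0.028 0.0351 -0.0888 0.376 0.0955
0.034 0.0339 -0.0831 0.388 0.0897
0.04 0.0328 -0.0774 0.401 0.084
```

```bash
python3 -m crank '[{"tx":-0.031,"ty":0,"tz":-0.025,"wx":0,"wy":0,"wz":0},{"tx":-0.031,"ty":0,"tz":-0.025,"wx":0,"wy":0,"wz":0},{"tx":-0.031,"ty":0,"tz":-0.025,"wx":0,"wy":0,"wz":0},{"tx":-0.031,"ty":0,"tz":-0.025,"wx":0,"wy":0,"wz":0},{"tx":-0.031,"ty":0,"tz":-0.025,"wx":0,"wy":0,"wz":0}]' -1 60
```

```text
time_s: 1.37
tcp_pos: [0.3519, -0.4198, 0.2295]
tcp_rot: [[-0.92, -0.003, 0.391], [-0.391, -0.006, -0.92], [0.006, -1.0, 0.004]]
wrist_force: [1.6, 0.4, -0.1]
width: 0.997
```

View pics/crop3.png

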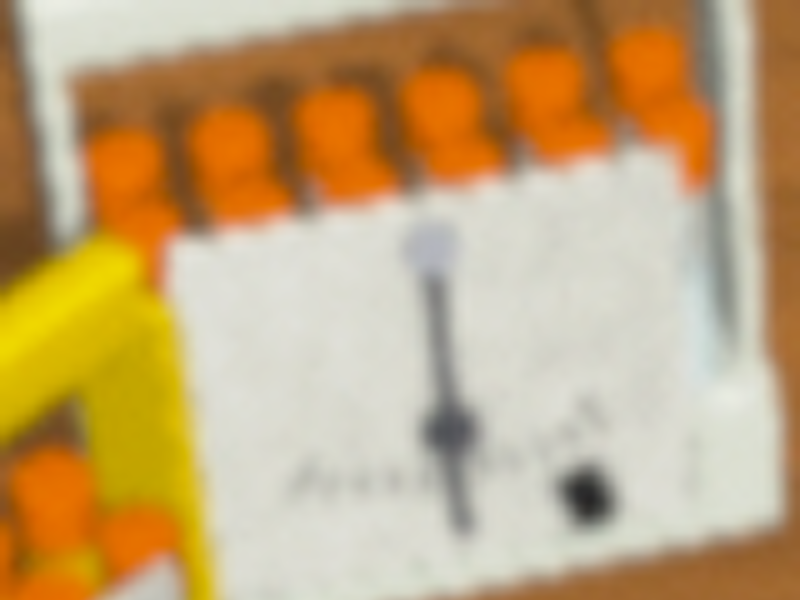

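```bash
python3 -m crank '[{"tx":-0.033,"ty":0,"tz":-0.024,"wx":0,"wy":0,"wz":0},{"tx":-0.033,"ty":0,"tz":-0.024,"wx":0,"wy":0,"wz":0},{"tx":-0.033,"ty":0,"tz":-0.024,"wx":0,"wy":0,"wz":0},{"tx":-0.033,"ty":0,"tz":-0.024,"wx":0,"wy":0,"wz":0},{"tx":-0.033,"ty":0,"tz":-0.024,"wx":0,"wy":0,"wz":0}]' -1 60
```

```text
time_s: 1.78
tcp_pos: [0.4579, -0.2397, 0.2297]
tcp_rot: [[-0.921, -0.001, 0.389], [-0.389, -0.009, -0.921], [0.004, -1.0, 0.008]]
wrist_force: [0.2, -0.4, -0.1]
width: 1.005
```

```bash
python3 -m crank '[{"tx":0,"ty":0,"tz":0,"wx":0,"wy":-0.124,"wz":0},{"tx":0,"ty":0,"tz":0,"wx":0,"wy":-0.124,"wz":0},{"tx":0,"ty":0,"tz":0,"wx":0,"wy":-0.124,"wz":0},{"tx":0,"ty":0,"tz":0,"wx":0,"wy":-0.124,"wz":0},{"tx":0,"ty":0,"tz":0,"wx":0,"wy":-0.124,"wz":0}]'
```

```text
time_s: 2.2
tcp_pos: [0.4654, -0.2253, 0.2312]
tcp_rot: [[-0.514, 0.004, 0.858], [-0.858, -0.006, -0.514], [0.003, -1.0, 0.007]]
wrist_force: [0.4, -1.2, 0.1]
width: 1.0
```

```bash
python3 -m crank '[{"tx":0,"ty":0,"tz":0,"wx":0,"wy":-0.124,"wz":0},{"tx":0,"ty":0,"tz":0,"wx":0,"wy":-0.124,"wz":0},{"tx":0,"ty":0,"tz":0,"wx":0,"wy":-0.124,"wz":0},{"tx":0,"ty":0,"tz":0,"wx":0,"wy":-0.124,"wz":0},{"tx":0,"ty":0,"tz":0,"wx":0,"wy":-0.124,"wz":0}]'; python3 -c "
from h import *;print(manip.observe()['joint_pos'])"
```

```text
time_s: 2.62
tcp_pos: [0.4659, -0.2249, 0.232]
tcp_rot: [[0.084, 0.005, 0.996], [-0.996, -0.007, 0.084], [0.008, -1.0, 0.005]]
wrist_force: [0.1, 0.1, 0.4]
width: 1.001
[ 41.34056293  15.64025971 -22.77989363 109.37149327   7.59367719
  55.95682029  19.90901187]
```

```bash
python3 -m crank '[{"tx":0,"ty":0,"tz":0,"wx":0,"wy":-0.08,"wz":0},{"tx":-0.026,"ty":0,"tz":0.014,"wx":0,"wy":0,"wz":0},{"tx":-0.026,"ty":0,"tz":0.014,"wx":0,"wy":0,"wz":0},{"tx":-0.026,"ty":0,"tz":0.014,"wx":0,"wy":0,"wz":0},{"tx":0,"ty":0,"tz":0,"wx":0,"wy":0,"wz":0}]'; python3 - <<'E'
from h import *
s=manip.observe();print(s["tcp_pos"],np.round(s["tcp_rot"],3).tolist())
im=optics.get_image("wrist");cv2.imwrite("pics/w1.png",im["color"][:,:,::-1])
im=optics.get_image("top")
s=manip.observe();R=s["tcp_rot"];d=np.array([.497,-.1332,.153])-s["tcp_pos"]
print("need world",d.round(4),"tool",(np.array(R).T@d).round(4), "yaw",np.degrees(np.arctan2(R[1][2],R[0][2])))
E
```

```text
time_s: 3.03
tcp_pos: [0.4946, -0.1413, 0.2322]
tcp_rot: [[0.165, 0.007, 0.986], [-0.986, -0.009, 0.165], [0.01, -1.0, 0.006]]
wrist_force: [-0.6, -0.6, 0.2]
width: 1.002
[ 0.49464665 -0.14129633  0.23218035] [[0.165, 0.007, 0.986], [-0.986, -0.009, 0.165], [0.01, -1.0, 0.006]]
need world [ 0.0038  0.013  -0.0789] tool [-0.0132  0.0787  0.0055] yaw 9.255836290407247
```

View pics/w1.png

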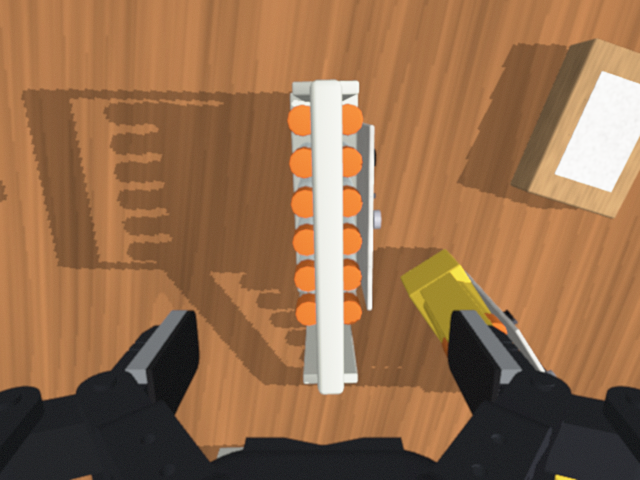

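```bash
python3 - <<'E'
from h import *
im=optics.get_image("wrist");W=cloud(im)
c=im["color"].astype(int)
s=manip.observe();R=np.array(s["tcp_rot"]);p=np.array(s["tcp_pos"])
v,u=np.mgrid[:480,:640]
m=(W[...,2]>.165)&(W[...,2]<.2)&(abs(u-328)<40)&(v<400)
q=W[m];e=np.linalg.eigh(np.cov(q[:,:2].T))[1][:,1];print(cv2.minAreaRect(q[:,:2].astype(np.float32)*1000),np.degrees(np.arctan2(e[1],e[0])),q.mean(0),q[:,2].max())
y=(c[...,0]>120)&(c[...,2]<60)&(c[...,1]>90)&(W[...,2]>.08)&(W[...,2]<.2)
Y=W[y];T=(Y-[.4975,-.133,0])@R
print(len(Y)); j=np.argsort(T[:,2])[:5];print(T[j].round(3),Y[j].round(3)); j=T[:,0]<.06;print(T[j][:,2].min() if j.any() else None)
it=cloud(optics.get_image("top"));c=optics.get_image("top")["color"].astype(int)
y=(c[...,0]>120)&(c[...,2]<60)&(c[...,1]>100)&(it[...,2]>.08);Y=it[y]; T=(Y-[.4975,-.133,0])@R;j=np.argsort(T[:,2])[:5];print(T[j].round(3),Y[j].round(3))
E
```

```text
((496.3689270019531, -133.33514404296875), (29.65994644165039, 158.07118225097656), 10.672674179077148) 100.62274924949934 [ 0.49449268 -0.12422454  0.18148361] 0.1855847019990464
6185
[[-0.059 -0.122 -0.024]
 [-0.06  -0.122 -0.024]
 [-0.06  -0.122 -0.024]
 [-0.058 -0.123 -0.024]
 [-0.059 -0.123 -0.024]] [[ 0.464 -0.078  0.121]
 [ 0.464 -0.076  0.121]
 [ 0.464 -0.076  0.121]
 [ 0.464 -0.078  0.122]
 [ 0.464 -0.077  0.122]]
-0.024093829969859794
[[ 0.331 -0.085 -0.097]
 [ 0.33  -0.082 -0.097]
 [ 0.298 -0.089 -0.097]
 [ 0.326 -0.086 -0.097]
 [ 0.298 -0.082 -0.096]] [[ 0.453 -0.474  0.089]
 [ 0.453 -0.473  0.086]
 [ 0.449 -0.442  0.092]
 [ 0.453 -0.469  0.09 ]
 [ 0.449 -0.442  0.085]]
```

```bash
python3 - <<'E'
from h import *
s=manip.observe();R=np.array(s["tcp_rot"])
for n in("wrist","top"):
    im=optics.get_image(n);W=cloud(im);c=im["color"].astype(int)
    y=(c[...,0]>110)&(c[...,2]<80)&(c[...,1]>.72*c[...,0])&(W[...,2]>.13)&(W[...,2]<.2)
    T=(W[y]-[.4965,-.1335,0])@R
    k=abs(T[:,0])<.02
    print(n,y.sum(),"min z",np.percentile(T[:,2],1), T[T[:,2]<.1][:4].round(3),"in finger lane",T[k][:,2].min() if k.any() else None)
E
```

```text
wrist 634 min z 0.09555608229875731 [[ 0.065 -0.13   0.099]
 [ 0.065 -0.13   0.1  ]
 [ 0.066 -0.13   0.099]
 [ 0.065 -0.131  0.099]] in finger lane None
top 561 min z 0.08220555183222811 [[ 0.077 -0.186  0.1  ]
 [ 0.085 -0.18   0.1  ]
 [ 0.087 -0.18   0.099]
 [ 0.09  -0.179  0.099]] in finger lane None
```

```bash
python3 -m crank '[{"tx":-0.012,"ty":0,"tz":0.005,"wx":-0.006,"wy":-0.023,"wz":0.01},{"tx":0,"ty":0.02,"tz":0,"wx":0,"wy":0,"wz":0},{"tx":0,"ty":0.02,"tz":0,"wx":0,"wy":0,"wz":0},{"tx":0,"ty":0.02,"tz":0,"wx":0,"wy":0,"wz":0},{"tx":0,"ty":0,"tz":0,"wx":0,"wy":0,"wz":0}]'; cat > need.py <<'E'
from h import *
import sys
tgt=np.array(eval(sys.argv[1]));yaw=float(sys.argv[2])
s=manip.observe();R=np.array(s["tcp_rot"]);d=tgt-s["tcp_pos"]
print("tcp",np.round(s["tcp_pos"],4),"need tool",(R.T@d).round(4),"wy",-np.radians(yaw-np.degrees(np.arctan2(R[1][2],R[0][2]))).round(4),"y-axis",R[:,1].round(4),"w fix wx,wz",(R.T@[0,0,-1])[[2,0]].round(4)*[1,-1],"f",s["wrist_force"].round(2),"width",round(s["width"],3),"j",s["joint_pos"].round(0))
E
python3 need.py '[.4965,-.1335,.153]' 10.6
```

```text
time_s: 3.8
tcp_pos: [0.4973, -0.1357, 0.1714]
tcp_rot: [[0.179, 0.001, 0.984], [-0.984, -0.002, 0.179], [0.002, -1.0, 0.0]]
wrist_force: [-0.6, -0.6, 0.1]
width: 1.001
tcp [ 0.4973 -0.1357  0.1714] need tool [-0.0023  0.0184 -0.0004] wy -0.005 y-axis [ 7.0e-04 -1.9e-03 -1.0e+00] w fix wx,wz [-0.0003  0.002 ] f [-0.62 -0.59  0.14] width 1.001 j [ 33.  21. -25. 112.  12.  49.  11.]
```

```bash
python3 -m crank '[{"tx":-0.002,"ty":0.017,"tz":0,"wx":0,"wy":0,"wz":0},{"tx":0,"ty":0,"tz":0,"wx":0,"wy":0,"wz":0}]'; python3 need.py '[.4965,-.1335,.153]' 10.6;  python3 -m crank '[{"tx":0,"ty":0,"tz":0,"wx":0,"wy":0,"wz":0},{"tx":0,"ty":0,"tz":0,"wx":0,"wy":0,"wz":0},{"tx":0,"ty":0,"tz":0,"wx":0,"wy":0,"wz":0},{"tx":0,"ty":0,"tz":0,"wx":0,"wy":0,"wz":0},{"tx":0,"ty":0,"tz":0,"wx":0,"wy":0,"wz":0}]' 1 100;python3 -m crank '[{"tx":0,"ty":0,"tz":0,"wx":0,"wy":0,"wz":0},{"tx":0,"ty":0,"tz":0,"wx":0,"wy":0,"wz":0},{"tx":0,"ty":0,"tz":0,"wx":0,"wy":0,"wz":0},{"tx":0,"ty":0,"tz":0,"wx":0,"wy":0,"wz":0},{"tx":0,"ty":0,"tz":0,"wx":0,"wy":0,"wz":0}]' 1 100;  python3 need.py '[.4965,-.1335,.153]' 10.6
```

```text
time_s: 3.97
tcp_pos: [0.4973, -0.133, 0.1544]
tcp_rot: [[0.18, -0.0, 0.984], [-0.984, -0.001, 0.18], [0.001, -1.0, -0.0]]
wrist_force: [-0.5, -0.6, -1.0]
width: 0.998
tcp [ 0.4973 -0.133   0.1544] need tool [ 0.0003  0.0014 -0.0009] wy -0.004 y-axis [-2.e-04 -7.e-04 -1.e+00] w fix wx,wz [0.0003 0.0006] f [-0.52 -0.59 -0.99] width 0.998 j [ 32.  22. -25. 113.  13.  47.  10.]
time_s: 4.38
tcp_pos: [0.5003, -0.1331, 0.1594]
tcp_rot: [[0.181, 0.006, 0.984], [-0.984, -0.002, 0.181], [0.003, -1.0, 0.005]]
wrist_force: [1.2, 0.0, -0.6]
width: 0.298
time_s: 4.8
tcp_pos: [0.4996, -0.1334, 0.1599]
tcp_rot: [[0.18, 0.005, 0.984], [-0.984, -0.002, 0.18], [0.003, -1.0, 0.005]]
wrist_force: [0.9, 0.4, -0.3]
width: 0.143
tcp [ 0.4996 -0.1334  0.1599] need tool [-0.0005  0.0069 -0.0031] wy -0.0037 y-axis [ 0.005  -0.0023 -1.    ] w fix wx,wz [-0.0045  0.0032] f [ 0.88  0.43 -0.29] width 0.143 j [ 32.  22. -25. 113.  12.  48.  11.]
```

```bash
python3 -m crank '[{"tx":0,"ty":-0.01,"tz":0,"wx":0,"wy":0,"wz":0},{"tx":0,"ty":-0.02,"tz":0,"wx":0,"wy":0,"wz":0},{"tx":0,"ty":-0.03,"tz":0,"wx":0,"wy":0,"wz":0},{"tx":0,"ty":-0.03,"tz":0,"wx":0,"wy":0,"wz":0},{"tx":0,"ty":0,"tz":0,"wx":0,"wy":0,"wz":0}]';python3 -m crank '[{"tx":0,"ty":0,"tz":0,"wx":0,"wy":0,"wz":0},{"tx":0,"ty":0,"tz":0,"wx":0,"wy":0,"wz":0},{"tx":0,"ty":0,"tz":0,"wx":0,"wy":0,"wz":0}]'; python3 need.py '[.4965,-.1335,.153]' 10.6; python3 - <<'E'
from h import *
im=optics.get_image("scene")
cv2.imwrite("pics/s2.png",cv2.resize(im["color"][130:280,200:350,::-1],(600,600),interpolation=2))
E
```

```text
time_s: 5.22
tcp_pos: [0.4964, -0.132, 0.2514]
tcp_rot: [[0.182, -0.004, 0.983], [-0.983, 0.002, 0.182], [-0.003, -1.0, -0.004]]
wrist_force: [1.1, -0.3, -3.7]
width: 0.136
time_s: 5.47
tcp_pos: [0.4954, -0.132, 0.2512]
tcp_rot: [[0.181, -0.005, 0.983], [-0.983, 0.002, 0.181], [-0.002, -1.0, -0.004]]
wrist_force: [-0.1, -0.6, -3.9]
width: 0.138
tcp [ 0.4954 -0.132   0.2512] need tool [0.0019 0.0982 0.0012] wy -0.0026 y-axis [-0.0045  0.0015 -1.    ] w fix wx,wz [ 0.0042 -0.0023] f [-0.08 -0.58 -3.89] width 0.138 j [ 34.  15. -27. 108.   8.  59.  15.]
```

View pics/s2.png

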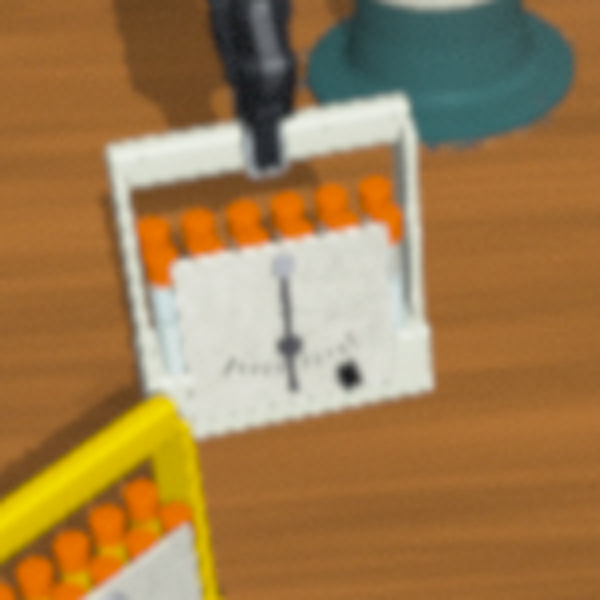

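```bash
python3 -m crank '[{"tx":0,"ty":0,"tz":0,"wx":0,"wy":0.045,"wz":0},{"tx":-0.01,"ty":0,"tz":0,"wx":0,"wy":0.038,"wz":0},{"tx":-0.025,"ty":0,"tz":0.003,"wx":0,"wy":0,"wz":0},{"tx":-0.033,"ty":0,"tz":0.003,"wx":0,"wy":0,"wz":0},{"tx":-0.033,"ty":0,"tz":0.003,"wx":0,"wy":0,"wz":0}]';python3 -m crank '[{"tx":-0.033,"ty":0,"tz":0.003,"wx":0,"wy":0,"wz":0},{"tx":-0.033,"ty":0,"tz":0.003,"wx":0,"wy":0,"wz":0},{"tx":-0.033,"ty":0,"tz":0.003,"wx":0,"wy":0,"wz":0},{"tx":-0.025,"ty":0,"tz":0.003,"wx":0,"wy":0,"wz":0},{"tx":-0.01,"ty":0,"tz":0,"wx":0,"wy":0,"wz":0}]'; python3 need.py '[.4995,.143,.251]' 5.5
```

```text
time_s: 5.93
tcp_pos: [0.4907, -0.0371, 0.2439]
tcp_rot: [[0.079, -0.017, 0.997], [-0.997, 0.001, 0.079], [-0.002, -1.0, -0.017]]
wrist_force: [1.0, 1.1, -3.7]
width: 0.142
time_s: 6.35
tcp_pos: [0.4872, 0.108, 0.2382]
tcp_rot: [[0.083, -0.028, 0.996], [-0.997, 0.004, 0.083], [-0.007, -1.0, -0.028]]
wrist_force: [0.1, -0.2, -4.6]
width: 0.138
tcp [0.4872 0.108  0.2382] need tool [-0.0339 -0.013   0.0148] wy -0.0125 y-axis [-0.0283  0.0042 -0.9996] w fix wx,wz [ 0.0279 -0.0066] f [ 0.09 -0.22 -4.58] width 0.138 j [ 13.  16. -34. 109.  10.  59. -20.]
```

```bash
python3 -m crank '[{"tx":-0.015,"ty":-0.006,"tz":0.006,"wx":0.014,"wy":-0.006,"wz":-0.004},{"tx":-0.013,"ty":-0.003,"tz":0.006,"wx":0.012,"wy":-0.006,"wz":-0.003},{"tx":-0.004,"ty":0,"tz":0.001,"wx":0,"wy":0,"wz":0},{"tx":0,"ty":0,"tz":0,"wx":0,"wy":0,"wz":0}]'; python3 need.py '[.4995,.143,.25]' 5.5
python3 - <<'E'
from h import *
for n in ("scene","top"):
    im=optics.get_image(n)
    W=cloud(im)
    cv2.imwrite(f"pics/{n}3.png",cv2.resize(im["color"][130:310,:,::-1][:, (300 if n=="scene" else 170):(480 if n=="scene" else 350)],(600,600),interpolation=2))
    g=W[(np.hypot(W[...,0]-.5,W[...,1]-.143)<.1)]
    # bar: white points with z .225-.29
    c=im["color"].astype(int)
    m=(np.hypot(W[...,0]-.5,W[...,1]-.143)<.095)&(W[...,2]>.235)&(W[...,2]<.29)&(c.min(-1)>130)
    p=W[m];print(n,m.sum(),cv2.minAreaRect(p[:,:2].astype(np.float32)*1000),p[:,2].max(),p.mean(0))
    e=np.linalg.eigh(np.cov(p.T))[1][:,2];print("bar axis",e.round(3),"slope",(e[2]/np.hypot(e[0],e[1])*np.sign(e[1])).round(3))
    for t in("rack","grip_bar"):
        print(t,[(np.round(a["position"],3).tolist(),round(a["confidence"],2)) for a in optics.tip_of(n,t)])
E
```

```text
time_s: 6.68
tcp_pos: [0.4936, 0.1465, 0.242]
tcp_rot: [[0.104, -0.012, 0.994], [-0.995, 0.0, 0.104], [-0.002, -1.0, -0.012]]
wrist_force: [-0.3, -0.7, -5.1]
width: 0.141
tcp [0.4936 0.1465 0.242 ] need tool [ 0.0041 -0.008   0.0054] wy 0.0083 y-axis [-1.180e-02  3.000e-04 -9.999e-01] w fix wx,wz [ 0.0117 -0.0016] f [-0.33 -0.66 -5.09] width 0.141 j [  9.  17. -35. 108.  11.  59. -24.]
scene 719 ((508.9774169921875, 150.92068481445312), (44.00016784667969, 160.1802520751953), 5.194329738616943) 0.2892682849284971 [0.50045646 0.14787507 0.25711722]
bar axis [ 0.103 -0.995 -0.001] slope 0.001
rack [([0.651, -0.244, 0.002], 0.74), ([0.491, 0.145, 0.083], 0.71)]
grip_bar [([0.655, -0.243, 0.172], 0.85), ([0.498, 0.146, 0.257], 0.69), ([0.5, 0.141, 0.046], 0.16)]
top 198 ((498.7046813964844, 90.88076782226562), (29.79400634765625, 50.50493621826172), 6.8388190269470215) 0.2727598957735833 [0.49945224 0.08774788 0.26337692]
bar axis [-0.083  0.983  0.166] slope 0.168
rack [([0.496, 0.142, 0.083], 0.96), ([0.652, -0.246, -0.001], 0.94), ([0.493, -0.445, -0.003], 0.44)]
grip_bar [([0.652, -0.244, 0.172], 0.96), ([0.491, 0.147, 0.253], 0.69)]
```

View pics/scene3.png

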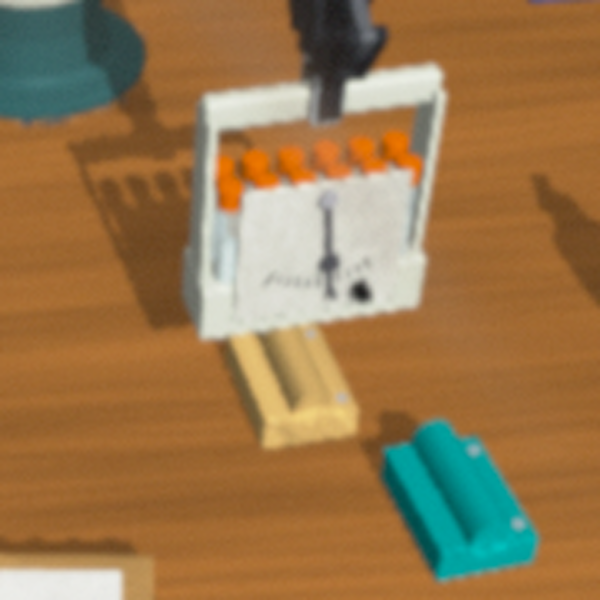

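View pics/top3.png

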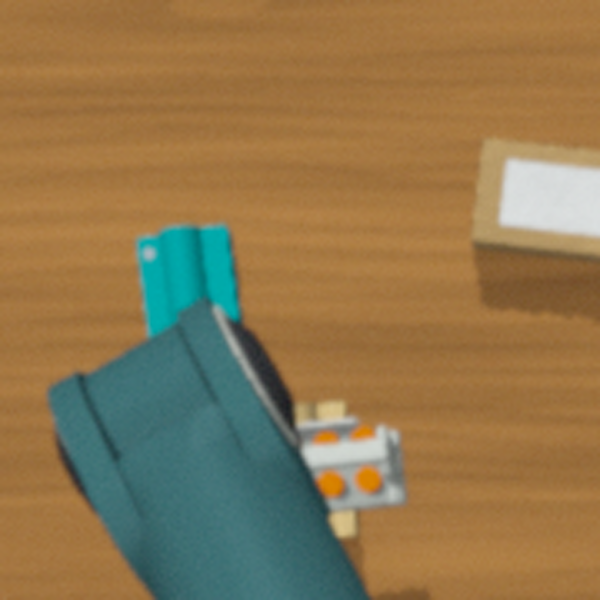

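```bash
python3 -m crank '[{"tx":0.003,"ty":0.008,"tz":0.005,"wx":0.011,"wy":0.008,"wz":0},{"tx":0,"ty":0.008,"tz":0,"wx":0,"wy":0,"wz":0},{"tx":0,"ty":0.005,"tz":0,"wx":0,"wy":0,"wz":0},{"tx":0,"ty":0,"tz":0,"wx":0,"wy":0,"wz":0}]'; python3 need.py '[.4995,.143,.208]' 5.5
```

```text
time_s: 7.32
tcp_pos: [0.5, 0.139, 0.2209]
tcp_rot: [[0.087, 0.001, 0.996], [-0.996, -0.001, 0.087], [0.001, -1.0, 0.001]]
wrist_force: [-0.6, -0.6, -5.2]
width: 0.141
tcp [0.5    0.139  0.2209] need tool [-0.0041  0.0129 -0.0001] wy -0.0084 y-axis [ 1.2e-03 -6.0e-04 -1.0e+00] w fix wx,wz [-0.0011  0.0007] f [-0.63 -0.55 -5.21] width 0.141 j [  9.  19. -34. 109.  12.  56. -25.]
```

```bash
python3 -m crank '[{"tx":-0.003,"ty":0.006,"tz":0,"wx":0,"wy":0,"wz":0},{"tx":0,"ty":0.001,"tz":0,"wx":0,"wy":0,"wz":0},{"tx":0,"ty":0.0,"tz":0,"wx":0,"wy":0,"wz":0}]'; python3 need.py '[.4995,.143,.208]' 5.5
```

```text
time_s: 7.57
tcp_pos: [0.4993, 0.1419, 0.213]
tcp_rot: [[0.087, -0.0, 0.996], [-0.996, -0.001, 0.087], [0.001, -1.0, -0.0]]
wrist_force: [0.1, -0.2, -4.2]
width: 0.14
tcp [0.4993 0.1419 0.213 ] need tool [-0.001   0.005   0.0003] wy -0.0089 y-axis [-1.e-04 -7.e-04 -1.e+00] w fix wx,wz [0.0002 0.0007] f [ 0.13 -0.2  -4.17] width 0.14 j [  9.  19. -34. 109.  13.  55. -26.]
```

```bash
python3 -m crank '[{"tx":0,"ty":0.002,"tz":0,"wx":0,"wy":0,"wz":0},{"tx":0,"ty":0.0,"tz":0,"wx":0,"wy":0,"wz":0}]';  python3 -m crank '[{"tx":0,"ty":0.001,"tz":0,"wx":0,"wy":0,"wz":0},{"tx":0,"ty":0.0,"tz":0,"wx":0,"wy":0,"wz":0}]'
```

```text
time_s: 7.73
tcp_pos: [0.4992, 0.1424, 0.2109]
tcp_rot: [[0.088, -0.0, 0.996], [-0.996, -0.001, 0.088], [0.001, -1.0, -0.0]]
wrist_force: [-0.0, -0.5, -5.3]
width: 0.141
time_s: 7.9
tcp_pos: [0.4993, 0.1426, 0.21]
tcp_rot: [[0.088, 0.0, 0.996], [-0.996, -0.0, 0.088], [0.0, -1.0, 0.0]]
wrist_force: [-0.3, 0.1, -4.5]
width: 0.139
```

```bash
python3 -m crank '[{"tx":0,"ty":0.001,"tz":0,"wx":0,"wy":0,"wz":0},{"tx":0,"ty":0.0,"tz":0,"wx":0,"wy":0,"wz":0}]'|grep -E "pos|force";  python3 -m crank '[{"tx":0,"ty":0.001,"tz":0,"wx":0,"wy":0,"wz":0},{"tx":0,"ty":0.0,"tz":0,"wx":0,"wy":0,"wz":0}]'|grep -E "pos|force"
```

```text
tcp_pos: [0.4995, 0.1427, 0.2092]
wrist_force: [-0.7, 0.1, -3.9]
tcp_pos: [0.4996, 0.1427, 0.2083]
wrist_force: [-0.7, 0.1, -5.0]
```

```bash
python3 -m crank '[{"tx":0,"ty":0.001,"tz":0,"wx":0,"wy":0,"wz":0},{"tx":0,"ty":0.0,"tz":0,"wx":0,"wy":0,"wz":0}]'|grep -E "pos|force";  python3 -m crank '[{"tx":0,"ty":0.001,"tz":0,"wx":0,"wy":0,"wz":0},{"tx":0,"ty":0.0,"tz":0,"wx":0,"wy":0,"wz":0}]'|grep -E "pos|force"
```

```text
tcp_pos: [0.5, 0.1429, 0.208]
wrist_force: [-0.0, 0.1, -4.1]
tcp_pos: [0.5003, 0.1431, 0.208]
wrist_force: [-0.1, 0.3, -5.0]
```

```bash
python3 -m crank '[{"tx":0,"ty":0.002,"tz":-0.001,"wx":0,"wy":0,"wz":0}]'|grep -E "pos|force";  python3 -m crank '[{"tx":0,"ty":0.003,"tz":0,"wx":0,"wy":0,"wz":0}]'|grep -E "pos|force"
```

```text
tcp_pos: [0.5005, 0.1436, 0.2076]
wrist_force: [-3.0, -0.6, 19.9]
tcp_pos: [0.5017, 0.1444, 0.2077]
wrist_force: [-8.0, -1.5, 31.0]
```

```bash
python3 -m crank '[{"tx":0.0005,"ty":0.0005,"tz":-0.001,"wx":0,"wy":0,"wz":0},{"tx":0,"ty":0.001,"tz":0,"wx":0,"wy":0,"wz":0}]'; python3 need.py '[.4995,.143,.208]' 5.5; python3 - <<'E'
from h import *
im=optics.get_image("scene")
cv2.imwrite("pics/s4.png",cv2.resize(im["color"][150:280,320:450,::-1],(600,600),interpolation=2))
for n in ("scene","top"):
    if n=="top": optics.get_image(n)
    for t in("rack","pointer_tip","mark"): print(n,t,[(np.round(a["position"],3).tolist(),round(a["confidence"],2)) for a in optics.tip_of(n,t)])
s=manip.observe();print(s["time_s"],s["wrist_force"],s["tcp_pos"])
E
```

```text
time_s: 8.9
tcp_pos: [0.5017, 0.1444, 0.2077]
tcp_rot: [[0.088, 0.013, 0.996], [-0.996, 0.001, 0.088], [0.0, -1.0, 0.013]]
wrist_force: [-0.8, -0.4, 5.6]
width: 0.142
tcp [0.5017 0.1444 0.2077] need tool [ 0.0012 -0.0003 -0.0023] wy -0.0078 y-axis [ 1.280e-02  9.000e-04 -9.999e-01] w fix wx,wz [-0.0129  0.0002] f [-0.83 -0.36  5.57] width 0.142 j [  8.  20. -34. 110.  14.  54. -27.]
scene rack [([0.651, -0.244, 0.002], 0.89), ([0.502, 0.146, 0.05], 0.63)]
scene pointer_tip [([0.529, 0.144, 0.08], 0.42), ([0.674, -0.222, 0.037], 0.42), ([0.527, 0.177, 0.087], 0.2)]
scene mark [([0.677, -0.223, 0.033], 0.55), ([0.529, 0.176, 0.087], 0.37)]
top rack [([0.504, 0.145, 0.046], 0.87), ([0.653, -0.247, 0.002], 0.56)]
top pointer_tip [([0.68, -0.223, 0.035], 0.44)]
top mark []
9.3 [-0.84412075 -0.19765069  5.78534948] [0.50183706 0.14453135 0.20767904]
```

View pics/s4.png

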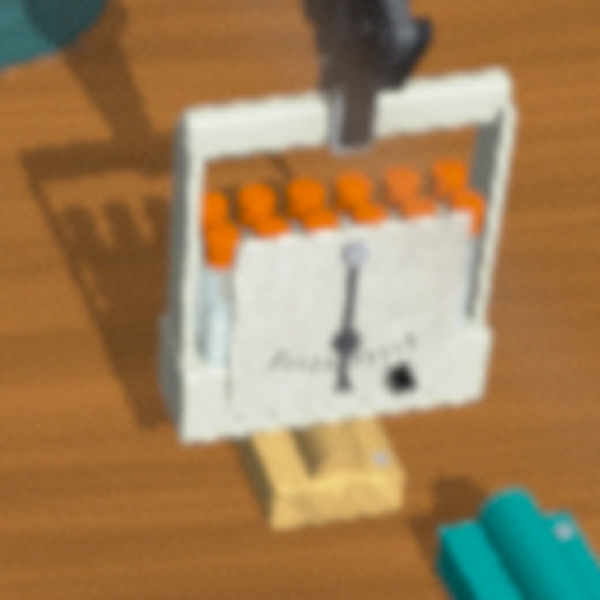

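```bash
python3 -m crank '[{"tx":-0.0052,"ty":0.0005,"tz":0,"wx":-0.004,"wy":0,"wz":-0.03},{"tx":-0.0052,"ty":0.0005,"tz":0,"wx":-0.004,"wy":0,"wz":-0.03}]'; cat > st.py <<'E'
from h import *
s=manip.observe();R=np.array(s["tcp_rot"]);p=np.array(s["tcp_pos"])
r=np.array([.5015,.1435,.033]) # axis point
d=R.T@(p-r); tilt=np.arctan2(R[:,1]@[0.0,1,0]*-1,-R[2,1])
print("t",round(s["time_s"],2),"tcp-axis in tool (want 0,-.1748,0)",d.round(4),"tilt",round(np.arcsin(-R[:,1]@np.array([-np.sin(np.radians(5.3)),np.cos(np.radians(5.3)),0])),4),"wx off",(R.T@[0,0,-1])[2].round(4),"F tool",(R.T@s["wrist_force"]).round(1),"Fw",s["wrist_force"].round(1))
E
python3 st.py
```

```text
time_s: 9.47
tcp_pos: [0.5021, 0.1537, 0.2075]
tcp_rot: [[0.082, 0.011, 0.997], [-0.995, -0.06, 0.083], [0.06, -0.998, 0.006]]
wrist_force: [-2.3, 1.3, 4.2]
width: 0.141
t 9.47 tcp-axis in tool (want 0,-.1748,0) [ 0.0004 -0.1748  0.0025] tilt 0.0604 wx off -0.0062 F tool [-1.2 -4.3 -2.2] Fw [-2.3  1.3  4.2]
```

Tracking is excellent, so I'll continue to about 0.3.

```bash
python3 -m crank '[{"tx":-0.0055,"ty":0.0006,"tz":-0.0005,"wx":-0.002,"wy":0,"wz":-0.03},{"tx":-0.0052,"ty":0.0006,"tz":0,"wx":-0.002,"wy":0,"wz":-0.03}]';python3 st.py; python3 -m crank '[{"tx":-0.0052,"ty":0.0006,"tz":-0.0005,"wx":0,"wy":0,"wz":-0.03},{"tx":-0.0052,"ty":0.0006,"tz":0,"wx":0,"wy":0,"wz":-0.03}]'; python3 st.py
```

```text
time_s: 9.63
tcp_pos: [0.5016, 0.1648, 0.2065]
tcp_rot: [[0.08, 0.014, 0.997], [-0.989, -0.121, 0.081], [0.122, -0.992, 0.004]]
wrist_force: [-1.7, -0.6, 5.5]
width: 0.14
t 9.63 tcp-axis in tool (want 0,-.1748,0) [ 0.0002 -0.1748  0.0025] tilt 0.1226 wx off -0.0041 F tool [ 1.2 -5.4 -1.8] Fw [-1.7 -0.6  5.5]
time_s: 9.8
tcp_pos: [0.5007, 0.1752, 0.2049]
tcp_rot: [[0.078, 0.02, 0.997], [-0.98, -0.184, 0.08], [0.185, -0.983, 0.005]]
wrist_force: [-1.4, 1.0, 6.8]
width: 0.142
t 9.8 tcp-axis in tool (want 0,-.1748,0) [ 0.0007 -0.1748  0.0027] tilt 0.1864 wx off -0.0054 F tool [ 0.2 -6.9 -1.3] Fw [-1.4  1.   6.8]
```

```bash
python3 -m crank '[{"tx":-0.0059,"ty":0.0006,"tz":-0.0005,"wx":-0.002,"wy":0,"wz":-0.03},{"tx":-0.0052,"ty":0.0006,"tz":0,"wx":-0.002,"wy":0,"wz":-0.03}]';python3 st.py; python3 -m crank '[{"tx":-0.0052,"ty":0.0006,"tz":-0.0005,"wx":0,"wy":0,"wz":-0.03},{"tx":-0.0052,"ty":0.0006,"tz":0,"wx":0,"wy":0,"wz":-0.03}]'; python3 st.py
```

```text
time_s: 9.97
tcp_pos: [0.4999, 0.1858, 0.2026]
tcp_rot: [[0.076, 0.023, 0.997], [-0.966, -0.248, 0.079], [0.249, -0.969, 0.003]]
wrist_force: [-2.3, -1.5, 5.4]
width: 0.142
t 9.97 tcp-axis in tool (want 0,-.1748,0) [ 0.0013 -0.1748  0.0023] tilt 0.2516 wx off -0.0031 F tool [ 2.6 -4.9 -2.4] Fw [-2.3 -1.5  5.4]
time_s: 10.13
tcp_pos: [0.4992, 0.1956, 0.1998]
tcp_rot: [[0.074, 0.029, 0.997], [-0.948, -0.31, 0.079], [0.311, -0.95, 0.005]]
wrist_force: [-1.2, 0.1, 4.7]
width: 0.142
t 10.13 tcp-axis in tool (want 0,-.1748,0) [ 0.0023 -0.1748  0.0025] tilt 0.3164 wx off -0.0045 F tool [ 1.3 -4.5 -1.1] Fw [-1.2  0.1  4.7]
```

```bash
python3 -m crank '[{"tx":-0.0062,"ty":0.0006,"tz":-0.0005,"wx":-0.002,"wy":0,"wz":-0.03},{"tx":-0.0052,"ty":0.0007,"tz":0,"wx":-0.002,"wy":0,"wz":-0.025}]';python3 st.py; python3 -m crank '[{"tx":-0.0005,"ty":0.0007,"tz":-0.0005,"wx":0,"wy":0,"wz":0},{"tx":0,"ty":0.0007,"tz":0,"wx":0,"wy":0,"wz":0},{"tx":0,"ty":0.0007,"tz":0,"wx":0,"wy":0,"wz":0},{"tx":0,"ty":0.0007,"tz":0,"wx":0,"wy":0,"wz":0},{"tx":0,"ty":0.0007,"tz":0,"wx":0,"wy":0,"wz":0}]' >/dev/null; python3 st.py;python3 - <<'E'
from h import *
import time
for i in range(12): im=optics.get_image("scene")
cv2.imwrite("pics/s5.png",cv2.resize(im["color"][160:270,330:440,::-1],(600,600),interpolation=cv2.INTER_CUBIC))
np.savez("s5.npz",c=im["color"],K=im["mtx"],r=im["rvec"],t=im["tvec"])
for t in("rack","pointer_tip","mark"): print(t,[(np.round(a["position"],3).tolist(),round(a["confidence"],2)) for a in optics.tip_of("scene",t)])
E
python3 st.py
```

```text
time_s: 10.3
tcp_pos: [0.4984, 0.2059, 0.1963]
tcp_rot: [[0.072, 0.031, 0.997], [-0.927, -0.367, 0.078], [0.369, -0.93, 0.003]]
wrist_force: [-2.7, 0.3, 8.0]
width: 0.141
t 10.3 tcp-axis in tool (want 0,-.1748,0) [ 0.0021 -0.1748  0.0022] tilt 0.3776 wx off -0.0026 F tool [ 2.4 -7.6 -2.6] Fw [-2.7  0.3  8. ]
t 10.72 tcp-axis in tool (want 0,-.1748,0) [ 0.001  -0.1747  0.0026] tilt 0.3843 wx off -0.0038 F tool [ 0.9 -6.7 -1.8] Fw [-1.9  1.5  6.6]
rack [([0.501, 0.148, 0.048], 0.73), ([0.653, -0.245, 0.001], 0.59)]
pointer_tip [([0.676, -0.221, 0.039], 0.66), ([0.522, 0.189, 0.069], 0.43)]
mark [([0.675, -0.224, 0.033], 0.54), ([0.529, 0.189, 0.074], 0.37)]
t 11.47 tcp-axis in tool (want 0,-.1748,0) [ 0.001  -0.1747  0.0026] tilt 0.3841 wx off -0.0038 F tool [ 2.3 -7.8 -1.9] Fw [-1.9  0.6  8.1]
```

View pics/s5.png

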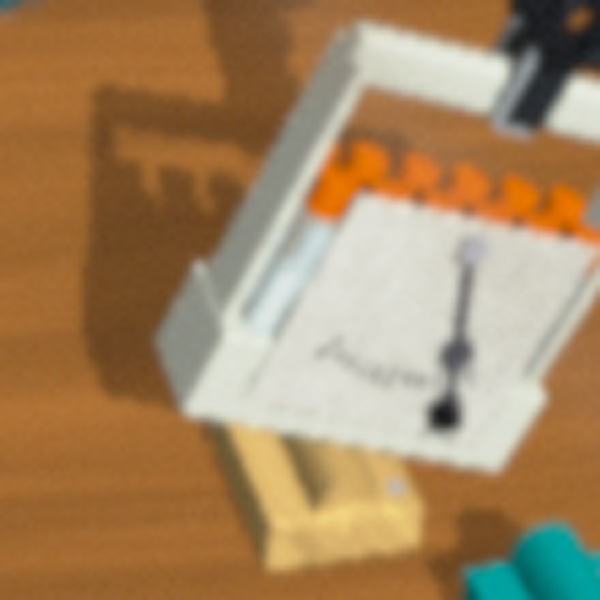

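```bash
python3 - <<'E'
from h import *
f=np.load("s5.npz");im=dict(rvec=f["r"],tvec=f["t"],mtx=f["K"])
def pix(o,yaw,tilt,pts):
    c,s=np.cos(yaw),np.sin(yaw);Rz=np.array([[c,-s,0],[s,c,0],[0,0,1]])
    Rx=cv2.Rodrigues(np.array([-tilt,0,0.]))[0]
    return proj(im,(Rz@Rx@np.array(pts,float).T).T+o)
def g(a,r,x): return [x,r*np.sin(a),.114-r*np.cos(a)]
# level: s4, scale 600/130 from (320,150)
o=np.array([.5017,.1445,.048])
q=(pix(o,np.radians(5.05),0,[[.03,0,.114],g(0,.08,.038)]+[g(a,.086,.036) for a in(.35,.38,.4,.42,.45)])-[320,150])*600/130
print("level pivot,tip,tab@.35,.38,.4,.42,.45\n",q.round(0).tolist(),"obs (355,252),(344,388),(401,377)")
R=np.array(manip.observe()["tcp_rot"]);p=np.array(manip.observe()["tcp_pos"])
o=p+R[:,1]*.1597; print("origin",o)
t=.384;yaw=np.arctan2(R[1,2],R[0,2])
q=(pix(o,yaw,t,[[.03,0,.114],g(t,.08,.038)]+[g(a,.086,.036) for a in(.35,.38,.4,.42,.45)])-[330,160])*600/110
print("now",q.round(0).tolist(),"obs (471,248),tip?,(443,415)")
c=f["c"][215:250,395:430,::-1]
cv2.imwrite("pics/s6.png",cv2.resize(c,(600,600),interpolation=cv2.INTER_CUBIC))
E
```

```text
level pivot,tip,tab@.35,.38,.4,.42,.45
 [[348.0, 249.0], [338.0, 386.0], [394.0, 377.0], [399.0, 375.0], [402.0, 374.0], [405.0, 372.0], [410.0, 370.0]] obs (355,252),(344,388),(401,377)
origin [0.50361608 0.14840383 0.04732884]
now [[465.0, 246.0], [450.0, 407.0], [440.0, 415.0], [446.0, 415.0], [450.0, 414.0], [454.0, 414.0], [460.0, 412.0]] obs (471,248),tip?,(443,415)
```

View pics/s6.png

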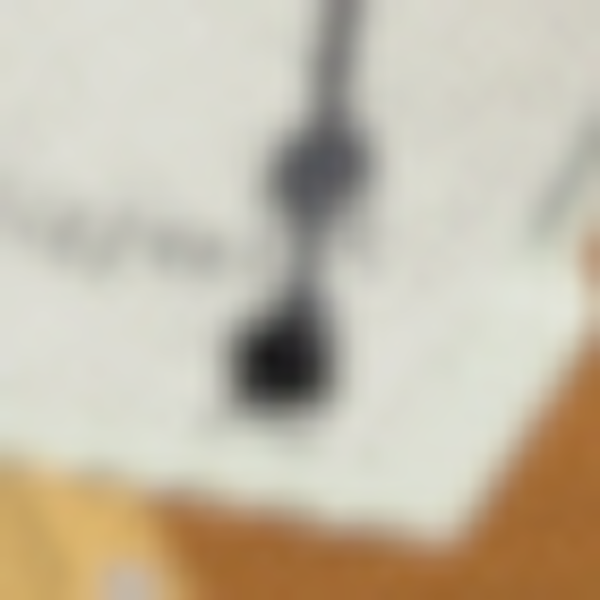

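```bash
python3 -m crank '[{"tx":0.0035,"ty":0.0006,"tz":-0.0005,"wx":-0.002,"wy":0,"wz":0.028},{"tx":-0.0005,"ty":0.0006,"tz":0,"wx":0,"wy":0,"wz":0},{"tx":0,"ty":0.0007,"tz":0,"wx":0,"wy":0,"wz":0},{"tx":0,"ty":0.0007,"tz":0,"wx":0,"wy":0,"wz":0}]' >/dev/null; python3 st.py;python3 - <<'E'
from h import *
for i in range(30): im=optics.get_image("scene")
c=im["color"]
cv2.imwrite("pics/s7.png",cv2.resize(c[190:250,380:440,::-1],(600,600),interpolation=cv2.INTER_CUBIC))
for t in("rack","pointer_tip","mark"): print(t,[(np.round(a["position"],3).tolist(),round(a["confidence"],2)) for a in optics.tip_of("scene",t)])
E
python3 st.py
```

```text
t 11.8 tcp-axis in tool (want 0,-.1748,0) [-0.0003 -0.1747  0.0028] tilt 0.3568 wx off -0.0041 F tool [ 0.8 -6.9 -2.8] Fw [-3.   1.4  6.8]
rack [([0.504, 0.151, 0.047], 0.9), ([0.651, -0.246, 0.001], 0.61)]
pointer_tip [([0.676, -0.22, 0.042], 0.59), ([0.526, 0.184, 0.073], 0.56)]
mark [([0.673, -0.223, 0.033], 0.56), ([0.525, 0.192, 0.076], 0.54), ([0.516, 0.452, 0.003], 0.43)]
t 13.45 tcp-axis in tool (want 0,-.1748,0) [-0.0005 -0.1748  0.0028] tilt 0.357 wx off -0.004 F tool [ 1.3 -7.3 -1.5] Fw [-1.6  1.2  7.3]
```

View pics/s7.png

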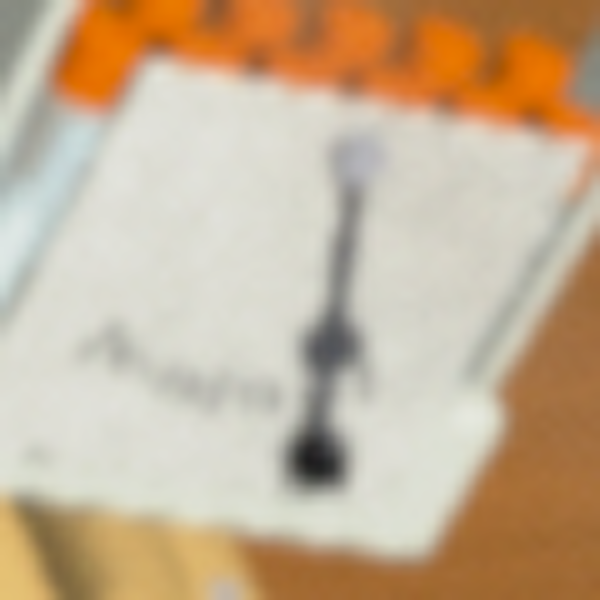

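```bash
python3 - <<'E'
from h import *
f=np.load("s5.npz");im=dict(rvec=f["r"],tvec=f["t"],mtx=f["K"])
s=manip.observe();R=np.array(s["tcp_rot"]);p=np.array(s["tcp_pos"]);o=p+R[:,1]*.1597
M=np.c_[R[:,2],-R[:,0],-R[:,1]]
g=lambda a,r,x:[x,r*np.sin(a),.114-r*np.cos(a)]
t=.357
pts=[[.03,0,.114],g(t,.04,.03),g(t,.08,.03),g(t,.08,.038)]+[g(a,.086,.036) for a in(.32,.34,.36,.38,.4)]
print(((proj(im,np.array(pts)@M.T+o)-[380,190])*10).round(0).tolist())
im=optics.get_image("scene");g2=im["color"][190:250,380:440].astype(int).sum(-1)
for r in range(14,52): 
    row=g2[r,22:42]; w=np.clip(560-row,0,None); print(r,(w@np.arange(22,42)/max(w.sum(),1)).round(2),row.min(),end=" | ")
E
```

```text
[[345.0, 148.0], [325.0, 289.0], [307.0, 422.0], [318.0, 444.0], [299.0, 460.0], [306.0, 459.0], [314.0, 458.0], [321.0, 457.0], [328.0, 456.0]]
14 34.43 524 | 15 34.21 502 | 16 34.12 507 | 17 34.32 505 | 18 34.64 470 | 19 34.74 420 | 20 34.7 415 | 21 34.57 436 | 22 34.37 436 | 23 34.13 402 | 24 33.96 382 | 25 33.87 384 | 26 33.75 398 | 27 33.6 411 | 28 33.54 428 | 29 33.32 420 | 30 33.13 388 | 31 33.02 344 | 32 32.92 303 | 33 32.75 270 | 34 32.69 263 | 35 32.65 257 | 36 32.54 292 | 37 32.31 338 | 38 31.84 372 | 39 31.33 383 | 40 31.36 364 | 41 31.21 342 | 42 31.05 300 | 43 31.06 227 | 44 31.03 147 | 45 31.04 111 | 46 31.11 99 | 47 31.19 164 | 48 31.15 327 | 49 30.7 503 | 50 0.0 601 | 51 0.0 624 |
```

```bash
python3 - <<'E'
from h import *
f=np.load("s5.npz");im=dict(rvec=f["r"],tvec=f["t"],mtx=f["K"])
g=lambda a,r,x:[x,r*np.sin(a),.114-r*np.cos(a)]
A=np.linspace(.2,.44,25)
def est(name,o,yaw,dx,dy,sc):
    c,s=np.cos(yaw),np.sin(yaw);M=np.array([[c,-s,0],[s,c,0],[0,0,1]])
    for X in(.034,.036,.039):
        q=proj(im,np.array([g(0,.08,.038)]+[g(a,.086,X) for a in A])@M.T+o)*sc
        d=q[1:]-q[0]; print(name,X,"idx by dx",np.interp(dx,d[:,0],A).round(3),"dy pred",np.interp(dx,d[:,0],d[:,1]).round(1),"obs",dy)
est("crop3",np.array([.4967,-.1334,0]),np.radians(10.5),124,-35,10)
est("s2",np.array([.4954,-.132,.0913]),np.radians(10.4),55,-12,4)
est("s4",np.array([.5017,.1445,.048]),np.radians(5.05),57,-11,600/130)
E
```

```text
crop3 0.034 idx by dx 0.364 dy pred -37.1 obs -35
crop3 0.036 idx by dx 0.358 dy pred -30.5 obs -35
crop3 0.039 idx by dx 0.348 dy pred -20.6 obs -35
s2 0.034 idx by dx 0.383 dy pred -15.9 obs -12
s2 0.036 idx by dx 0.377 dy pred -13.3 obs -12
s2 0.039 idx by dx 0.368 dy pred -9.3 obs -12
s4 0.034 idx by dx 0.368 dy pred -13.2 obs -11
s4 0.036 idx by dx 0.36 dy pred -10.1 obs -11
s4 0.039 idx by dx 0.348 dy pred -5.5 obs -11
```

```bash
python3 st.py; python3 -c "
from cell import manip
s=manip.observe();print(s['width'],abs(s['qvel']).max())
print(manip.sign_off())"; python3 st.py
```

```text
t 13.5 tcp-axis in tool (want 0,-.1748,0) [-0.0005 -0.1748  0.0028] tilt 0.357 wx off -0.0041 F tool [ 1.1 -7.  -2.4] Fw [-2.6  1.2  6.9]
0.14218824734131788 0.08065784527742345
the job is handed in; nothing more can be done
None
the job is handed in; nothing more can be done
```

I gripped the white rack by its top bar, lifted it and set it level and crosswise on the timber rest's hump. I then rocked its +y end down and handed the job in at 13.5 s, still holding the rack. No verdict came back.

**Final state:**
- **Slant:** the tool is tilted 0.357 rad. My picture estimates of the tab angle run from 0.335 to 0.38 rad, which puts the pointer tip within about 2 mm of the tab's middle. The limit is 5.5 mm.
- **Contact:** the rack presses on the hump with about 12 N (7 N measured at the wrist plus the rack's weight). It held steady for 1.6 s before I handed in.
- **Position:** the middle of the rack's underside was about 7 mm from the hump's middle when last worked out, just before the last 0.03 rad correction. Yaw was within about 1° of crosswise, and by geometry the low end is about 15 mm off the table.

**What disagreed:**
- **Tab angle:** my first estimate was about 0.39 rad, because I had not allowed for a small pixel offset. I tilted to 0.384 rad, saw in the picture that this was too far, and backed off by about 0.03 rad.
- **Network's view:** in the last picture the network put the tip and the tab about 8 mm apart, each good to about 4 mm. My own pixel measurement put them closer together, and I relied on that.
- **Push during set-down:** while feeling for contact I briefly pressed with about 36 N. That is below the 45 N limit, but more than I intended.

I kept clear of the sanitiser, plain rack and swab box throughout, but did not re-measure their positions at the end.

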